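Seat the middle lens barrel in the V-block and hold it down

TASK

Of the three lens barrels lying in the wooden rack, take the middle-sized one and lay it in the steel V-block, along the V and centred end to end over its two supports, without dropping it. Finish while still holding it pressed down with the gripper, firmly but not hard (about 15 N, a kilogram and a half), so that it bears on both faces of the V, and do not let go. Leave the other two barrels in their notches and everything else on the desk where it is.

Things in the scene. Friction and masses are not known exactly. Their poses are not given: they have to be found in the camera images.
- middle_center (a point): centre of the middle-sized lens barrel: a plain straight aluminium cylinder with dark bands and glass ends, 30 mm in diameter, 100 mm long, lying in one of the rack's three notches (which one varies). x runs along its axis (either end is as good); as it starts, the centre is 45 mm above the desk. This is the one to use; about 0.10 to 0.15 kg
- small_center (a point): centre of the smallest lens barrel: a plain straight aluminium cylinder with dark bands and glass ends, 22 mm in diameter, 100 mm long, lying in one of the rack's three notches (which one varies). x runs along its axis (either end is as good); as it starts, the centre is 41 mm above the desk. Leave it
- large_center (a point): centre of the largest lens barrel: a plain straight aluminium cylinder with dark bands and glass ends, 38 mm in diameter, 100 mm long, lying in one of the rack's three notches (which one varies). x runs along its axis (either end is as good); as it starts, the centre is 50 mm above the desk. Leave it
- lens_middle: the middle-sized barrel itself, origin at its centre, x along its axis
- rack: light wooden rack fixed to the desk, 104 (x) x 222 (y) x 38 (z) mm, origin under its centre at desk level. Two notched rails 14 mm thick run along its y at x = -36 and +36 mm; between them is open space 58 mm wide down to the 6 mm base board, so fingers can go down beside the middle of a barrel. Three shallow V notches, at y = -70, 0 and +70 mm, hold the barrels along the rack's x; the rails are 38 mm high between the notches
- vblock: steel V-block fixed to the desk, origin under its centre at desk level: base plate 106 (x) x 86 (y) x 8 (z) mm with two equal V supports, each 20 mm thick, filling x = -46 to -26 and +26 to +46 mm. Between them is an open gap 52 mm wide down to the base plate, where fingers can go down beside the barrel. The V runs along its x, opens upward, its faces slope 45 degrees each way; vertex 31 mm, top 53 mm above the desk, mouth 44 mm wide, supports 62 mm wide over all in y. Rigid
- seat (a point): where the centre of the middle barrel lies when it is fully seated and centred in the V-block, 52 mm above the desk; x along the V, y across it, z up. Either end of the barrel may point along +x
- v_left: the face of the V on the +y side, on both supports (origin at the vertex line, middle of the V-block)
- v_right: the face of the V on the -y side, on both supports (origin at the vertex line, middle of the V-block)
- stapler_spot (a point): dark blue-grey desk stapler, 32 x 120 x 44 mm, bystander, not to be moved; the point is on its centre line 20 mm above the desk
- glue_stick_spot (a point): yellow glue stick standing upright, 28 diameter x 86 high mm, bystander, not to be moved; the point is on its centre line 20 mm above the desk
- tape_measure_spot (a point): yellow steel tape measure, 62 x 75 x 38 mm, bystander, not to be moved; the point is on its centre line 20 mm above the desk

How it is judged:
By the outcome, as a careful person would: the job done as asked, in the order asked, and still so for the second after the job is handed in, while the arm keeps its last pose, push and grip.
It also fails if it takes over 42 s, if anything falls off the work surface, if the arm or the gripper's body presses on something with over 40 N, if the wrist force passes 120 N, or if a joint passes its speed limit or range.

ROBOT

A 7-joint arm with a two-finger parallel gripper is mounted at the origin on the work surface; the furniture and walls round the work are solid. World frame = base frame: x ahead of the robot, y to its left, z up, the work surface at z = 0. Lengths are in m, angles in rad, forces in N, time in s.
With the tool pointing down it reaches from about 0.35 to 0.9 m from the base axis. Payload 19.9 kg.
Tool frame: the origin (TCP) lies midway between the tips of the shut fingers; the grasp point (between the pads) lies 19 mm behind it; z points along the fingers, y is the line along which they close (so a half turn about z gives the same grasp; the last joint's range is limited). The gripper opens to 85 mm and grips with 20 to 120 N. Pads are 22 mm wide; open, the fingers measure 114 mm over their backs; the gripper's body (76 mm by 85 mm) begins 54 mm behind the grasp point. The pads swing forward as they close: fully open they stand 13 mm farther back than shut.
Start: joints at [-1.242, 0.417, -0.01, 1.614, 0.005, 1.111, -0.053], TCP at [0.226, 0.583, 0.231] pointing down, gripper open.
Joint ranges: [-2.81, 2.81], [-0.39, 2.02], [-1.27, 1.25], [0.06, 2.57], [-1.19, 4.33], [0.19, 2], [-2.82, 2.82]. Speed limits (rad/s): [1.89, 1.89, 2.39, 2.39, 3.01, 3.01, 3.01].

INTERFACE

Orientations are given as a rotation vector (axis times angle).
In Python, from bench import sensors, eyes, robot gives the robot as it stands.
- The arm moves only by the tool play_rows, never from a script. Its argument "increments" is a list of rows, each a list of 3 entries, a list of its own where there are three numbers: the shift along the tool's x, y, z each as a share of 25 cm, from -1 to 1, then the turn about the tool's z as a share of pi/2 rad, from -1 to 1, then the opening, from 0 (shut) to 1 (fully open). In form: [[[dx, dy, dz], spin, jaw], ...]. A call has 1 to 20 rows; each row is the pose to reach, as a shift and turn from the pose commanded when the call began, along the tool's axes at that moment; what a row does not reach only later rows make up. A row lasts 1/8 s, in which the tool goes at most 62.5 mm and 10.7 degrees, less where a joint would pass 70% of its speed; a pose out of reach is approached as far as the arm can. A call with a number of a shift or a turn outside -1 to 1 is refused whole. A call with a gripper value outside its range is refused whole. The fingers move at their own pace and stop on an object; the grip force is fixed at half the most. Time passes only in rows, so rows that repeat a pose let the fingers close. It gives the time, the measured TCP pose, the force, the opening and the grip force at its end, in the units of the state.
- sensors.get_obs(): the state, without advancing time (a new reading comes with each control period).
- eyes.capture(name): name is "side" or "top" or "wrist"; returns (picture, depth): 420x560x3 uint8, red, green, blue; 420x560 float32, m along the optical axis (not along the pixel's ray), 0 where there is no reading.
- eyes.camera_info(name): a dict with "camera_matrix" (3x3 intrinsics, pixels), "R" (3x3) and "t" (3): a world point X has camera coordinates R X + t. Camera axes: x right, y down, z forward; pixel columns grow to the right and rows downward; lengths in m; the calibration is good to about 2 mm. The wrist camera is an equidistant fisheye: a pixel r from the principal point sees the ray r / f radians off the axis. A picture is of the moment at which its call begins: read the wrist's pose just before it. camera_info takes no time and is no camera call; for the wrist camera it gives the pose at the moment of the call.
- robot.sign_off(): hands the job in; it is judged then, once.
Trained networks look in the newest picture that a camera, given by its name, has taken for a name from the list of things; names that differ only in an ending like _2 or _b are one class to them, and where a whole thing is asked for, a point or a joint stands for the part that bears it (a point fixed in the world has none). Each returns a list of dicts, best first, with "p" (0 to 1); they miss things now and then, are a little off and sometimes report something else, mostly with a low value. They report only what shows in the picture. A call takes as long as a camera call.
- eyes.search_frame(camera, target): "position" ([column, row] in pixels, amid what is visible of it).
- eyes.trace(camera, target): "region" (420x560 bool, what is visible of it) and "position" ([column, row] in pixels, amid what is visible of it).
The state is a dict: "clock": time; "joints": joint angles; "qvel": joint speeds; "joint_torque": joint torques, N m; "position": TCP position; "orientation": TCP orientation; "force": force on the tool from outside, world axes, zero at the start; "ft_torque": the same for the moment, N m; "finger_gap": finger opening in m; "grip_force": force on a finger pad.
Only numpy, scipy, OpenCV 4.12 (cv2) and the standard library are available. Lean on these libraries where they do the work, as an engineer would, in place of code of your own. Each camera call takes 0.05 s, during which the arm holds its last target. There are 200 camera calls.

## Working session

There is one attempt and no reset: what is moved stays moved. The work goes in short steps, Python scripts to look and compute and a tool call to move; the robot and the scene stay as the last step left them, time stands still between calls to the robot, and variables do not carry over. Pictures are saved under pics/ and viewed, at most 10 in all, crops included, and the job is handed in when it is done.

Besides the shell and the picture viewer there is one more tool, called by a JSON object that holds its "op" and its "data". play_rows: Moves the arm, as the interface text tells. Shift numbers are shares of 25 cm and turn numbers shares of pi/2 rad, none past 1 either way. Its arguments: {"type":"object","properties":{"increments":{"type":"array","items":{"type":"array"}}},"required":["increments"]}

```bash
ls; mkdir -p pics; cat > h.py <<'E'
import numpy as np, cv2
from scipy.spatial.transform import Rotation as Ro
from bench import sensors, eyes, robot
def ray(ci,px,fish=False):
    K=np.array(ci["camera_matrix"]);x=(px[0]-K[0,2])/K[0,0];y=(px[1]-K[1,2])/K[1,1]
    if fish:
        r=np.hypot(x,y);s=np.sin(r)/r if r>1e-9 else 1;d=np.array([x*s,y*s,np.cos(r)])
    else: d=np.array([x,y,1.])
    return d
def world(ci,px,z=None,depth=None,fish=False):
    d=ray(ci,px,fish);R=np.array(ci["R"]);t=np.array(ci["t"]);o=-R.T@t;w=R.T@d
    if depth is not None: return o+w*depth/d[2]
    return o+w*(z-o[2])/w[2]
def cloud(ci,depth,mask,fish=False):
    v,u=np.nonzero(mask&(depth>0))
    return np.array([world(ci,(a,b),depth=depth[b,a],fish=fish) for a,b in zip(u,v)])
def axis(P):
    c=P[:,:2].mean(0);w,V=np.linalg.eigh(np.cov((P[:,:2]-c).T));return np.degrees(np.arctan2(V[1,1],V[0,1]))
E
python3 - <<'E'
from h import *
s=sensors.get_obs();print({k:np.round(v,3) for k,v in s.items()})
for c in("top","side"):
    p,d=eyes.capture(c);cv2.imwrite(f"pics/{c}0.png",p[:,:,::-1]);ci=eyes.camera_info(c)
    print(c,np.round(ci["t"],3),(d>0).mean())
    for n in["lens_middle","middle_center","small_center","large_center","rack","vblock","seat","stapler_spot","glue_stick_spot","tape_measure_spot"]:
        for r in eyes.search_frame(c,n)[:2]:
            z={"lens_middle":.045,"middle_center":.045,"small_center":.041,"large_center":.05,"seat":.052}.get(n,.02)
            print(n,round(r["p"],2),np.round(r["position"]),np.round(world(ci,r["position"],z),3))
E
```

```text
pics
{'clock': np.float64(0.0), 'joints': array([-1.243,  0.418, -0.01 ,  1.614,  0.005,  1.111, -0.053]), 'qvel': array([-0.002, -0.001, -0.001, -0.   , -0.   ,  0.002, -0.001]), 'joint_torque': array([ 1.0000e-03, -8.6447e+01,  6.7900e-01, -4.3490e+01,  1.9000e-02,
        8.0000e-03,  0.0000e+00]), 'position': array([0.226, 0.582, 0.231]), 'orientation': array([-5.770e-01, -3.088e+00,  2.000e-03]), 'force': array([-0.19 ,  0.025,  0.922]), 'ft_torque': array([ 0.03 ,  0.031, -0.024]), 'grip_force': np.float64(0.0), 'finger_gap': np.float64(0.085)}
top [-0.259  0.399  0.912] 0.996016156462585
lens_middle 0.61 [266. 183.] [ 0.472 -0.22   0.045]
middle_center 0.94 [261. 181.] [ 0.477 -0.209  0.045]
small_center 0.97 [205. 192.] [ 0.45  -0.08   0.041]
small_center 0.4 [355. 172.] [ 0.499 -0.422  0.041]
large_center 0.83 [235. 190.] [ 0.454 -0.15   0.05 ]
rack 0.55 [240. 193.] [ 0.452 -0.159  0.02 ]
vblock 0.58 [356. 172.] [ 0.503 -0.428  0.02 ]
seat 0.91 [355. 171.] [ 0.498 -0.421  0.052]
stapler_spot 0.71 [280. 254.] [ 0.309 -0.253  0.02 ]
glue_stick_spot 0.66 [347. 164.] [ 0.52  -0.408  0.02 ]
tape_measure_spot 0.94 [330. 259.] [ 0.301 -0.369  0.02 ]
side [ 0.282 -0.212  1.2  ] 0.9960331632653061
lens_middle 0.89 [313. 222.] [ 0.471 -0.216  0.045]
middle_center 0.77 [317. 222.] [ 0.468 -0.208  0.045]
middle_center 0.61 [210. 240.] [ 0.526 -0.423  0.045]
small_center 0.67 [382. 217.] [ 0.446 -0.067  0.041]
small_center 0.38 [347. 218.] [ 0.451 -0.141  0.041]
large_center 0.8 [346. 220.] [ 0.467 -0.146  0.05 ]
large_center 0.47 [313. 223.] [ 0.479 -0.217  0.05 ]
rack 0.63 [343. 235.] [ 0.482 -0.151  0.02 ]
vblock 0.65 [207. 243.] [ 0.508 -0.434  0.02 ]
seat 0.57 [211. 241.] [ 0.537 -0.417  0.052]
stapler_spot 0.74 [294. 185.] [ 0.297 -0.25   0.02 ]
stapler_spot 0.26 [203. 185.] [ 0.301 -0.477  0.02 ]
glue_stick_spot 0.89 [201. 186.] [ 0.306 -0.481  0.02 ]
tape_measure_spot 0.77 [248. 187.] [ 0.308 -0.363  0.02 ]
```

View pics/top0.png

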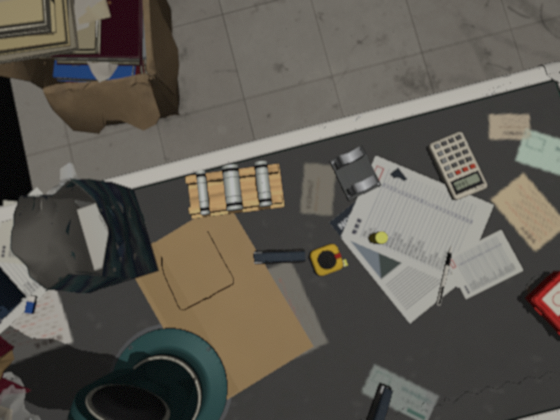

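```bash
python3 - <<'E'
from h import *
# height map analysis of top depth
p,d=eyes.capture("top");ci=eyes.camera_info("top")
m=np.zeros(d.shape,bool);m[140:240,170:400]=True
P=cloud(ci,d,m);np.save("P.npy",P)
Q=P[(P[:,2]>.045)&(P[:,2]<.1)]
for lo,hi in((-.12,-.05),(-.18,-.12),(-.25,-.18),(-.5,-.36)):
    q=Q[(Q[:,1]>lo)&(Q[:,1]<hi)&(Q[:,0]>.38)&(Q[:,0]<.57)]
    print(lo,len(q),np.round(q.mean(0),3),np.round(q[:,2].max(),3),round(axis(q),1))
print(np.round(ci["R"],3))
s=sensors.get_obs();print(np.round(Ro.from_rotvec(s["orientation"]).as_matrix(),3))
E
```

```text
-0.12 387 [ 0.451 -0.077  0.05 ] 0.057 -172.3
-0.18 760 [ 0.459 -0.147  0.065] 0.074 -172.3
-0.25 575 [ 0.47  -0.215  0.058] 0.065 -172.1
-0.5 297 [ 0.503 -0.429  0.051] 0.059 -153.8
[[ 0.011 -0.999 -0.031]
 [-0.997 -0.008 -0.076]
 [ 0.075  0.032 -0.997]]
[[-0.932  0.361 -0.   ]
 [ 0.361  0.932 -0.   ]
 [-0.    -0.    -1.   ]]
```

The top view shows the rack with barrels at columns 202 (small), 232 (large) and 263 (middle), around row 188. The V-block is at (356,172) with its V turned about 26°. There is a bulky grey item at (80,240), near the path.

```bash
python3 - <<'E'
from h import *
p,d=eyes.capture("top");ci=eyes.camera_info("top")
m=np.ones(d.shape,bool);m[::3]=0;m[1::3]=0;m[:,::3]=0;m[:,1::3]=0
P=cloud(ci,d,m)
for x in np.arange(.7,-.05,-.075):
    print(round(x,2),[ (lambda q: round(q[:,2].max(),2) if len(q) else None)(P[(abs(P[:,0]-x)<.0375)&(abs(P[:,1]-y)<.0375)]) for y in np.arange(.45,-.6,-.075)])
p,d=eyes.capture("side");cv2.imwrite("pics/side1.png",p[:,:,::-1])
ci=eyes.camera_info("side");print(-np.array(ci["R"]).T@ci["t"])
E
```

```text
0.7 [np.float64(-0.45), np.float64(-0.74), np.float64(-0.74), np.float64(-0.74), np.float64(-0.74), None, None, None, None, None, None, None, None, np.float64(0.01), np.float64(0.01)]
0.62 [np.float64(-0.74), None, None, None, None, None, None, None, None, np.float64(0.01), np.float64(0.01), np.float64(0.01), np.float64(0.01), np.float64(0.01), np.float64(0.01)]
0.55 [None, None, None, np.float64(0.01), None, np.float64(0.0), np.float64(0.01), np.float64(0.01), np.float64(0.01), np.float64(0.06), np.float64(0.01), np.float64(0.06), np.float64(0.06), np.float64(0.01), np.float64(0.03)]
0.48 [None, np.float64(0.0), np.float64(0.05), np.float64(0.1), np.float64(0.26), np.float64(0.26), np.float64(0.01), np.float64(0.06), np.float64(0.07), np.float64(0.06), np.float64(0.01), np.float64(0.01), np.float64(0.06), np.float64(0.0), np.float64(0.03)]
0.4 [np.float64(0.01), np.float64(0.01), None, np.float64(0.27), np.float64(0.26), np.float64(0.25), np.float64(0.0), np.float64(0.06), np.float64(0.07), np.float64(0.06), np.float64(0.0), np.float64(0.0), np.float64(0.01), np.float64(0.01), np.fl
[... 646 characters left out ...]
.float64(0.04), np.float64(0.04), np.float64(0.01), np.float64(0.01), np.float64(0.0), np.float64(0.01), np.float64(0.0), np.float64(0.0), np.float64(0.02)]
0.1 [None, np.float64(0.05), np.float64(0.01), np.float64(0.0), np.float64(0.01), np.float64(0.34), np.float64(0.36), np.float64(0.34), np.float64(0.01), np.float64(0.0), np.float64(0.01), np.float64(0.01), np.float64(0.0), np.float64(0.0), np.float64(0.0)]
0.03 [None, np.float64(0.05), np.float64(0.02), np.float64(0.0), np.float64(0.01), np.float64(0.02), None, np.float64(0.31), np.float64(0.01), np.float64(0.0), np.float64(0.01), np.float64(0.0), np.float64(0.04), np.float64(0.04), np.float64(0.0)]
[ 1.08352348 -0.28287128  0.55818393]
```

View pics/side0.png

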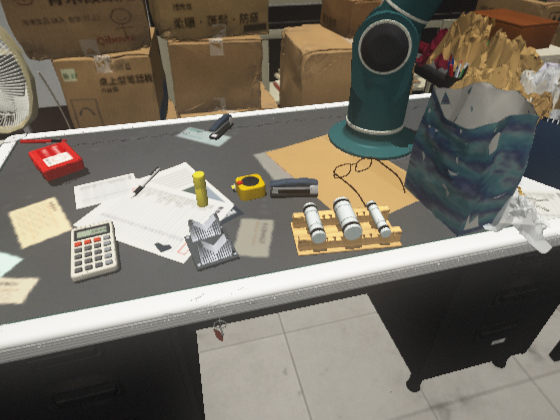

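{"op": "play_rows", "data": {"increments": [[[0,0,-0.8],0,0.6],[[0,0,-0.8],0,0.6],[[0,0,-0.8],0,0.6],[[0,0,-0.8],0.88,0.6],[[0,0,-0.8],0.88,0.6],[[0,0,-0.8],0.88,0.6],[[0,0,-0.8],0.88,0.6],[[0,0,-0.8],0.88,0.6],[[0,0,-0.8],0.88,0.6],[[0,0,-0.8],0.88,0.6],[[0,0,-0.8],0.88,0.6]]}}

```text
clock: 2.62
position: [0.2258, 0.5827, 0.4312]
orientation: [2.417, 2.006, -0.0]
force: [0.1, 0.0, -0.2]
finger_gap: 0.051
grip_force: 0.0
```

```bash
cat >> h.py <<'E'
def to_tool(target,ang=None):
    "shares for a world target TCP; ang = desired barrel axis angle deg along tool x (mod 180)"
    s=sensors.get_obs();R=Ro.from_rotvec(s["orientation"]).as_matrix()
    d=R.T@(np.array(target)-s["position"]);a=np.degrees(np.arctan2(R[1,0],R[0,0]))
    print("t",round(float(s["clock"]),2),"pos",np.round(s["position"],4),"xang",round(a,1),"zaxis",np.round(R[:,2],3),"F",np.round(s["force"],1),"gap",round(float(s["finger_gap"]),4),"q",np.round(s["joints"],2))
    print("shift",np.round(d/.25,4),"spin",None if ang is None else round(-((ang-a+90)%180-90)/90,4))
E
python3 -c "
from h import *
to_tool((.45,.25,.43),-172)"
```

```text
t 2.62 pos [0.2258 0.5827 0.4312] xang 79.4 zaxis [ 0. -0. -1.] F [ 0.1  0.  -0.2] gap 0.051 q [-1.39  0.32  0.2   1.32 -0.06  1.51 -1.39]
shift [-1.1427  1.1269  0.0052] spin 0.793
```

{"op": "play_rows", "data": {"increments": [[[-1,1,0],0.4,0.6],[[-1,1,0],0.4,0.6],[[-1,1,0],0.4,0.6],[[-1,1,0],0.4,0.6],[[-1,1,0],0.4,0.6],[[-1,1,0],0.4,0.6],[[-1,1,0],0.4,0.6],[[-1,1,0],0.4,0.6]]}}

```text
clock: 3.62
position: [0.4263, 0.2924, 0.4313]
orientation: [-2.916, -1.168, 0.0]
force: [-0.0, 0.8, 1.0]
finger_gap: 0.0514
grip_force: 0.0
```

```bash
python3 -c "
from h import *
to_tool((.50,.06,.43),8);to_tool((.47,-.215,.43),8)"
```

```text
t 3.62 pos [0.4263 0.2924 0.4313] xang 43.6 zaxis [-0.  0. -1.] F [-0.   0.8  1. ] gap 0.0514 q [-1.1   0.1   0.48  1.59 -0.05  1.46 -1.42]
shift [-0.4283  0.8761  0.0049] spin 0.3961
t 3.62 pos [0.4263 0.2924 0.4313] xang 43.6 zaxis [-0.  0. -1.] F [-0.   0.8  1. ] gap 0.0514 q [-1.1   0.1   0.48  1.59 -0.05  1.46 -1.42]
shift [-1.2743  1.5892  0.0048] spin 0.3961
```

{"op": "play_rows", "data": {"increments": [[[-0.43,0.88,0],0.396,0.6],[[-0.43,0.88,0],0.396,0.6],[[-0.43,0.88,0],0.396,0.6],[[-0.43,0.88,0],0.396,0.6],[[-1,1,0],0.396,0.6],[[-1,1,0],0.396,0.6],[[-1,1,0],0.396,0.6],[[-1,1,0],0.396,0.6]]}}

```text
clock: 4.62
position: [0.4179, -0.0615, 0.4317]
orientation: [-3.133, -0.219, -0.002]
force: [0.1, 1.2, -0.3]
finger_gap: 0.0515
grip_force: 0.0
```

```bash
python3 -c "
from h import *
to_tool((.47,-.215,.25),8)"
```

```text
t 4.62 pos [ 0.4179 -0.0615  0.4317] xang 8.0 zaxis [ 0.001  0.001 -1.   ] F [ 0.1  1.2 -0.3] gap 0.0515 q [-0.8  -0.17  0.76  1.79  0.12  1.48 -1.49]
shift [0.1198 0.6379 0.7264] spin -0.0001
```

{"op": "play_rows", "data": {"increments": [[[0.12,0.64,0.3],0,0.6],[[0.12,0.64,0.6],0,0.6],[[0.12,0.64,0.73],0,0.6],[[0.12,0.64,0.73],0,0.6],[[0.12,0.64,0.73],0,0.6],[[0.12,0.64,0.73],0,0.6],[[0.12,0.64,0.73],0,0.6]]}}

```text
clock: 5.5
position: [0.4712, -0.2148, 0.2502]
orientation: [-3.133, -0.222, -0.004]
force: [0.2, -0.5, 0.3]
finger_gap: 0.0518
grip_force: 0.0
```

```bash
python3 - <<'E'
from h import *
to_tool((.47,-.215,.03),8)
p,d=eyes.capture("wrist");ci=eyes.camera_info("wrist");cv2.imwrite("pics/w1.png",p[:,:,::-1])
print(np.round(ci["R"],2),-np.array(ci["R"]).T@ci["t"],ci["camera_matrix"][0])
for n in["lens_middle","middle_center","small_center","large_center","rack"]:
    for r in eyes.trace("wrist",n)[:1]:
        m=r["region"];q=cloud(ci,d,m,True);z={"lens_middle":.045,"middle_center":.045,"small_center":.041,"large_center":.05}.get(n,.038)
        print(n,round(r["p"],2),np.round(r["position"]),m.sum(),"ray",np.round(world(ci,r["position"],z,fish=True),4))
        if len(q): 
            med=np.median(q[:,2]); t=q[q[:,2]>.03]; print(" cloud mean",np.round(q.mean(0),4),"mid",np.round((q.min(0)+q.max(0))/2,4),"zmax",np.round(np.percentile(q[:,2],98),4),"ang",round(axis(t),1))
E
```

```text
t 5.5 pos [ 0.4712 -0.2148  0.2502] xang 8.1 zaxis [ 0.003  0.    -1.   ] F [ 0.2 -0.5  0.3] gap 0.0518 q [-0.48  0.33  1.03  1.88 -0.32  1.1  -0.75]
shift [-7.100e-03  3.000e-04  8.807e-01] spin 0.0012
[[ 0.14 -0.99  0.  ]
 [-0.94 -0.13  0.32]
 [-0.32 -0.05 -0.95]] [ 0.55421048 -0.20326563  0.39266378] [325.1922621    0.         279.66689041]
lens_middle 0.3 [448. 173.] 5013 ray [ 0.5082 -0.4143  0.045 ]
 cloud mean [ 0.5029 -0.4221  0.0229] mid [ 0.5024 -0.4244  0.028 ] zmax 0.054 ang -154.0
middle_center 0.97 [278. 176.] 2431 ray [ 0.4716 -0.2136  0.045 ]
 cloud mean [ 0.4731 -0.214   0.0568] mid [ 0.47   -0.2137  0.0488] zmax 0.0609 ang -172.6
small_center 0.74 [160. 181.] 1610 ray [ 0.4469 -0.077   0.041 ]
 cloud mean [ 0.4512 -0.0787  0.0471] mid [ 0.4384 -0.074   0.0263] zmax 0.0521 ang -172.1
large_center 0.6 [218. 177.] 3201 ray [ 0.4632 -0.1484  0.05  ]
 cloud mean [ 0.4629 -0.1478  0.0638] mid [ 0.4466 -0.1414  0.0348] zmax 0.0693 ang -171.7
rack 0.89 [239. 172.] 8120 ray [ 0.4692 -0.1694  0.038 ]
 cloud mean [ 0.4631 -0.1515  0.0172] mid [ 0.4627 -0.1381  0.0267] zmax 0.0392 ang 98.6
```

View pics/w1.png

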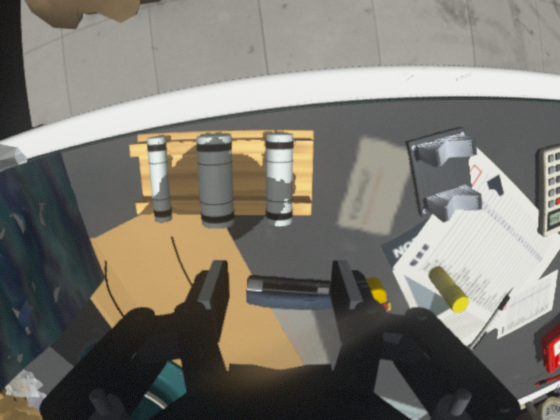

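The wrist view shows the middle barrel at (278,176) with the rack's grain along it. The V-block is at (445,175), and the fingers at columns 222 and 340 straddle the barrel's column. Next I refine both centres from the depth.

```bash
cat >> h.py <<'E'
def ext(q,a,lo,hi):
    q=q[(q[:,2]>lo)&(q[:,2]<hi)];a=np.radians(a);u=q[:,:2]@[np.cos(a),np.sin(a)];v=q[:,:2]@[-np.sin(a),np.cos(a)]
    U=np.percentile(u,[1,99]);V=np.percentile(v,[1,99]);um,vm=U.mean(),V.mean()
    print(" n",len(q),"len",np.round(np.diff(U),4),"wid",np.round(np.diff(V),4),"centre",np.round([um*np.cos(a)-vm*np.sin(a),um*np.sin(a)+vm*np.cos(a)],4),"ang",round(axis(q),1))
E
python3 - <<'E'
from h import *
p,d=eyes.capture("wrist");ci=eyes.camera_info("wrist")
for n,z in(("middle_center",.052),("large_center",.058),("small_center",.046)):
    m=eyes.trace("wrist",n)[0]["region"];print(n);ext(cloud(ci,d,m,True),8,z,.09)
m=np.zeros(d.shape,bool);m[110:240,395:500]=True
q=cloud(ci,d,m,True);print("vblock");ext(q,26,.047,.08);ext(q,26,.005,.08)
for n in("vblock","seat"):
    r=eyes.trace("wrist",n)[0];q=cloud(ci,d,r["region"],True);print(n,r["p"],np.round(world(ci,r["position"],.052,fish=True),4));ext(q,26,.003,.08);ext(q,26,.047,.08)
E
```

```text
middle_center
 n 2197 len [0.0986] wid [0.0254] centre [ 0.4697 -0.2146] ang -172.2
large_center
 n 2808 len [0.0987] wid [0.0328] centre [ 0.4595 -0.1459] ang -171.7
small_center
 n 1179 len [0.0974] wid [0.018] centre [ 0.4496 -0.0766] ang -172.3
vblock
 n 743 len [0.0922] wid [0.0619] centre [ 0.5021 -0.4288] ang -154.6
 n 4961 len [0.098] wid [0.083] centre [ 0.5045 -0.4269] ang -154.5
vblock 0.58 [ 0.5108 -0.4104  0.052 ]
 n 5009 len [0.0984] wid [0.0831] centre [ 0.5046 -0.4268] ang -154.6
 n 740 len [0.0922] wid [0.0619] centre [ 0.5021 -0.4288] ang -154.3
seat 0.77 [ 0.5075 -0.4048  0.052 ]
 n 4987 len [0.0982] wid [0.0829] centre [ 0.5046 -0.4267] ang -154.4
 n 734 len [0.0921] wid [0.0615] centre [ 0.502  -0.4286] ang -154.4
```

{"op": "play_rows", "data": {"increments": [[[-0.006,0,0.25],0,0.6],[[-0.006,0,0.45],0,0.6],[[-0.006,0,0.6],0,0.6],[[-0.006,0,0.75],0,0.6],[[-0.006,0,0.83],0,0.6],[[-0.006,0,0.87],0,0.6],[[-0.006,0,0.9],0,0.6],[[-0.006,0,0.904],0,0.6],[[-0.006,0,0.904],0,0.6]]}}

```text
clock: 7.22
position: [0.4689, -0.2163, 0.0234]
orientation: [3.134, 0.219, 0.001]
force: [0.2, -0.3, -1.3]
finger_gap: 0.0512
grip_force: 0.0
```

```bash
python3 - <<'E'
from h import *
to_tool((.4697,-.2146,.024),8)
p,d=eyes.capture("wrist");cv2.imwrite("pics/w2.png",p[:,:,::-1])
E
```

```text
t 7.22 pos [ 0.4689 -0.2163  0.0234] xang 8.0 zaxis [ 0.001 -0.    -1.   ] F [ 0.2 -0.3 -1.3] gap 0.0512 q [-0.2   0.66  0.72  2.04 -0.69  0.7  -0.46]
shift [ 0.004  -0.0063 -0.0024] spin -0.0002
```

View pics/w2.png

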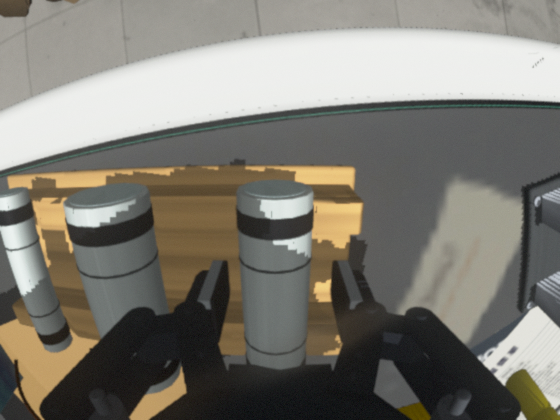

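The barrel (columns 237–313) sits between the open fingers at columns 222 and 340, and the large barrel is clear of them. I make a small correction and close.

{"op": "play_rows", "data": {"increments": [[[0.004,-0.006,0],0,0.6],[[0.004,-0.006,0],0,0.3],[[0.004,-0.006,0],0,0.1],[[0.004,-0.006,0],0,0],[[0.004,-0.006,0],0,0],[[0.004,-0.006,0],0,0],[[0.004,-0.006,0],0,0],[[0.004,-0.006,0],0,0]]}}

```text
clock: 8.28
position: [0.4695, -0.2142, 0.0231]
orientation: [-3.133, -0.219, -0.0]
force: [-1.9, 4.4, 9.5]
finger_gap: 0.0286
grip_force: 58.3
```

{"op": "play_rows", "data": {"increments": [[[0,0,-0.04],0,0],[[0,0,-0.1],0,0],[[0,0,-0.2],0,0],[[0,0,-0.35],0,0],[[0,0,-0.5],0,0],[[0,0,-0.5],0,0],[[0,0,-0.5],0,0]]}}

```text
clock: 9.15
position: [0.4692, -0.2142, 0.1478]
orientation: [-3.134, -0.219, -0.0]
force: [-0.6, -0.1, -1.9]
finger_gap: 0.0285
grip_force: 59.2
```

```bash
python3 - <<'E'
from h import *
to_tool((.502,-.4287,.16),25.6)
p,d=eyes.capture("side");cv2.imwrite("pics/s2.png",cv2.resize(p[120:300,150:450,::-1],None,fx=2.5,fy=2.5))
E
```

```text
t 9.15 pos [ 0.4692 -0.2142  0.1478] xang 8.0 zaxis [ 0.  0. -1.] F [-0.6 -0.1 -1.9] gap 0.0285 q [-0.36  0.47  0.92  1.98 -0.48  0.92 -0.62]
shift [ 0.0108  0.8678 -0.0492] spin -0.1957
```

View pics/s2.png

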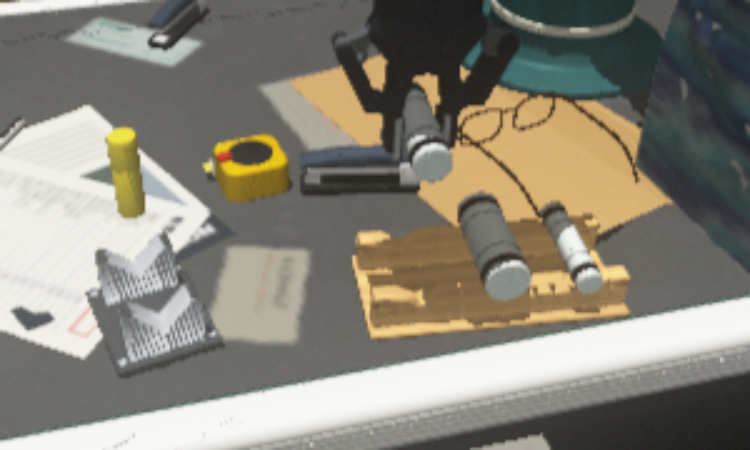

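The barrel is held level in the gripper at crop (425,130), the other two are still in their notches, and the V-block stands free at (155,305). Moving over it.

{"op": "play_rows", "data": {"increments": [[[0,0.12,0],-0.05,0],[[0,0.3,0],-0.1,0],[[0.01,0.5,0],-0.15,0],[[0.01,0.7,0],-0.196,0],[[0.011,0.82,0],-0.196,0],[[0.011,0.868,0],-0.196,0],[[0.011,0.868,0],-0.196,0],[[0.011,0.868,0],-0.196,0]]}}

```text
clock: 10.2
position: [0.5024, -0.4278, 0.1475]
orientation: [-3.062, -0.698, 0.0]
force: [0.0, 0.3, -1.1]
finger_gap: 0.0286
grip_force: 59.4
```

```bash
python3 - <<'E'
from h import *
to_tool((.502,-.4287,.05),25.6)
p,d=eyes.capture("wrist");ci=eyes.camera_info("wrist");cv2.imwrite("pics/w3.png",p[:,:,::-1])
for n in("middle_center","lens_middle","vblock","seat"):
    for r in eyes.trace("wrist",n)[:1]:
        q=cloud(ci,d,r["region"],True);print(n,round(r["p"],2),np.round(r["position"]));ext(q,25.6,.003,.08);ext(q,25.6,.047,.08);ext(q,25.6,.12,.25)
p,d=eyes.capture("top");ci=eyes.camera_info("top")
for n in("middle_center","vblock"):
    for r in eyes.trace("top",n)[:1]:
        q=cloud(ci,d,r["region"]);print("top",n,round(r["p"],2),np.round(r["position"]));ext(q,25.6,.003,.08);ext(q,25.6,.12,.25)
E
```

```text
t 10.2 pos [ 0.5024 -0.4278  0.1475] xang 25.7 zaxis [-0.     0.001 -1.   ] F [ 0.   0.3 -1.1] gap 0.0286 q [ 0.15  0.68  0.76  1.61 -0.52  1.06 -0.07]
shift [-0.0031  0.003   0.39  ] spin 0.0008
middle_center 0.81 [279. 263.]
 n 27 len [0.0523] wid [0.0704] centre [ 0.4891 -0.4338] ang 71.2
 n 4 len [0.0043] wid [0.0604] centre [ 0.4674 -0.4456] ang 114.2
 n 12615 len [0.0815] wid [0.0285] centre [ 0.5111 -0.4238] ang -154.3
lens_middle 0.82 [277. 268.]
 n 50 len [0.1035] wid [0.0732] centre [ 0.4666 -0.4455] ang 95.3
 n 1 len [0.] wid [0.] centre [ 0.3594 -0.4629] ang nan
 n 12665 len [0.0817] wid [0.0285] centre [ 0.511  -0.4239] ang -154.4
vblock 0.6 [285. 165.]
 n 5498 len [0.099] wid [0.0842] centre [ 0.5057 -0.4279] ang 87.9
 n 1103 len [0.0826] wid [0.0613] centre [ 0.507  -0.4275] ang 102.5
 n 18 len [0.039] wid [0.0335] centre [ 0.5305 -0.4163] ang 76.3
seat 0.69 [283. 163.]
 n 5650 len [0.1001] wid [0.0847] centre [ 0.5055 -0.4279] ang 90.1
 n 1105 len [0.0826] wid [0.0613] centre [ 0.507  -0.4275] ang 101.8
 n 45 len [0.0285] wid [0.0302] centre [ 0.535  -0.4125] ang 71.6
top vblock 0.73 [358. 189.]
 n 378 len [0.0294] wid [0.0805] centre [ 0.4698 -0.443 ] ang 107.7
 n 1 len [0.] wid [0.] centre [ 0.4527 -0.4354] ang nanh.py:18: RuntimeWarning: Degrees of freedom <= 0 for slice
  c=P[:,:2].mean(0);w,V=np.linalg.eigh(np.cov((P[:,:2]-c).T));return np.degrees(np.arctan2(V[1,1],V[0,1]))
  c *= np.true_divide(1, fact)
  c *= np.true_divide(1, fact)
```

View pics/w3.png

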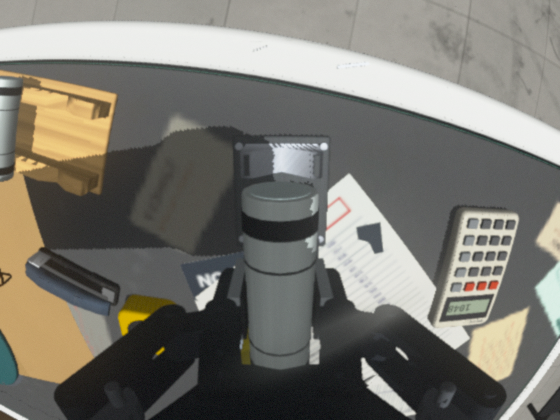

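The wrist view shows the barrel's far end at (280,190), above the V-block at (283,165). Its near end is hidden by the gripper, so I compare far ends to check centring, sideways offset and tilt.

```bash
python3 - <<'E'
from h import *
p,d=eyes.capture("wrist");ci=eyes.camera_info("wrist")
s=sensors.get_obs();c=s["position"][:2]
def uv(q,a=25.7):
    a=np.radians(a);return (q[:,:2]-c)@[np.cos(a),np.sin(a)],(q[:,:2]-c)@[-np.sin(a),np.cos(a)]
q=cloud(ci,d,eyes.trace("wrist","middle_center")[0]["region"],True);q=q[q[:,2]>.12];u,v=uv(q)
print("barrel uends",np.percentile(u,[1,99,99.7]).round(4))
for a,b in((0,.015),(.015,.03),(.03,.047)):
    k=(u>a)&(u<b);t=k&(q[:,2]>np.percentile(q[k,2],90));print(a,"ztop",np.percentile(q[k,2],99).round(4),"v mid",(np.percentile(v[k],[2,98]).mean()).round(4),np.median(v[t]).round(4))
m=np.zeros(d.shape,bool);m[115:280,200:360]=True
q=cloud(ci,d,m,True);u,v=uv(q)
for lo,hi in((.004,.012),(.045,.058),):
    k=(q[:,2]>lo)&(q[:,2]<hi)&(abs(u)<.075)&(abs(v)<.06)
    print("vblock z",lo,hi,k.sum(),"u",np.percentile(u[k],[1,50,99,99.7]).round(4),"v",np.percentile(v[k],[1,99]).round(4),np.percentile(v[k],[1,99]).mean().round(4))
k=(q[:,2]>.028)&(q[:,2]<.038)&(u>.02)&(u<.05)&(abs(v)<.012);print("vertex v",k.sum(),np.median(v[k]))
k=(q[:,2]>.047)&(q[:,2]<.058)&(u>.02)&(u<.06)
for sgn in(1,-1):
    kk=k&(v*sgn>.015);f=np.polyfit(u[kk],v[kk],1);print("edge v range",np.percentile(v[kk],[1,99]).round(4),"u",np.percentile(u[kk],[1,99]).round(4))
E
```

```text
barrel uends [-0.0311  0.0501  0.0502]
0 ztop 0.1851 v mid -0.0002 -0.0004
0.015 ztop 0.1852 v mid -0.0004 -0.0
0.03 ztop 0.1855 v mid -0.0002 -0.0004
vblock z 0.004 0.012 3110 u [-0.0499  0.0153  0.0529  0.0534] v [-0.0431  0.0421] -0.0005
vblock z 0.045 0.058 1230 u [-0.0375  0.0363  0.046   0.0461] v [-0.0313  0.0302] -0.0005
vertex v 494 -0.00030250344838595513
edge v range [0.0159 0.0301] u [0.0268 0.0461]
edge v range [-0.0314 -0.0166] u [0.0266 0.0459]
```

Alignment is within about 0.5 mm on all counts, and contact is expected at TCP z ≈ 0.030. Descending.

{"op": "play_rows", "data": {"increments": [[[0,-0.001,0.1],0,0],[[0,-0.001,0.22],0,0],[[0,-0.001,0.33],0,0],[[0,-0.001,0.4],0,0],[[0,-0.001,0.43],0,0],[[0,-0.001,0.44],0,0],[[0,-0.001,0.446],0,0],[[0,-0.001,0.45],0,0],[[0,-0.001,0.454],0,0],[[0,-0.001,0.454],0,0]]}}

```text
clock: 11.95
position: [0.5021, -0.4289, 0.0344]
orientation: [3.063, 0.696, 0.0]
force: [-0.3, 0.5, -0.8]
finger_gap: 0.0288
grip_force: 59.4
```

```bash
python3 - <<'E'
from h import *
to_tool((.502,-.4287,.030),25.6)
E
```

```text
t 11.95 pos [ 0.5021 -0.4289  0.0344] xang 25.6 zaxis [ 0. -0. -1.] F [-0.3  0.5 -0.8] gap 0.0288 q [ 0.21  0.82  0.67  1.66 -0.62  0.89  0.  ]
shift [-0.     -0.0008  0.0178] spin 0.0002
```

{"op": "play_rows", "data": {"increments": [[[0,0,0.004],0,0],[[0,0,0.008],0,0],[[0,0,0.011],0,0],[[0,0,0.013],0,0],[[0,0,0.013],0,0]]}}

```text
clock: 12.58
position: [0.502, -0.4289, 0.0311]
orientation: [3.063, 0.696, -0.0]
force: [-0.2, 0.3, -1.2]
finger_gap: 0.0285
grip_force: 59.4
```

{"op": "play_rows", "data": {"increments": [[[0,0,0.002],0,0],[[0,0,0.004],0,0],[[0,0,0.004],0,0],[[0,0,0.004],0,0]]}}

```text
clock: 13.08
position: [0.5021, -0.429, 0.0302]
orientation: [3.063, 0.696, 0.0]
force: [0.6, -1.2, 1.4]
finger_gap: 0.028
grip_force: 59.5
```

{"op": "play_rows", "data": {"increments": [[[0,0,0.002],0,0],[[0,0,0.002],0,0],[[0,0,0.002],0,0]]}}

```text
clock: 13.45
position: [0.5022, -0.4291, 0.0301]
orientation: [3.063, 0.696, 0.001]
force: [-0.5, 1.6, 8.3]
finger_gap: 0.0286
grip_force: 60.4
```

{"op": "play_rows", "data": {"increments": [[[0,0,0.002],0,0],[[0,0,0.002],0,0],[[0,0,0.002],0,0]]}}

```text
clock: 13.82
position: [0.5022, -0.4291, 0.03]
orientation: [3.063, 0.696, 0.001]
force: [-3.2, 5.0, 15.4]
finger_gap: 0.0284
grip_force: 61.1
```

{"op": "play_rows", "data": {"increments": [[[0,-0.001,0],0,0],[[0,-0.0015,0],0,0],[[0,-0.0015,0],0,0],[[0,-0.0015,0],0,0]]}}

```text
clock: 14.32
position: [0.5022, -0.4291, 0.0301]
orientation: [3.062, 0.696, 0.001]
force: [-0.8, 1.6, 12.3]
finger_gap: 0.0287
grip_force: 60.9
```

```bash
python3 - <<'E'
from h import *
for i in range(3):
    p,d=eyes.capture("side");s=sensors.get_obs();print(np.round(s["force"],1),np.round(s["ft_torque"],2))
to_tool((.502,-.4287,.030),25.6)
cv2.imwrite("pics/s3.png",cv2.resize(p[120:300,100:420,::-1],None,fx=2.4,fy=2.4))
E
```

```text
[-0.6  1.5 12.3] [0.26 0.37 0.03]
[-1.6  2.  11.8] [0.24 0.37 0.05]
[-1.9  1.2 12.1] [0.26 0.37 0.04]
t 14.47 pos [ 0.5022 -0.4291  0.0301] xang 25.6 zaxis [ 0.001 -0.001 -1.   ] F [-1.9  1.2 12.1] gap 0.0285 q [ 0.21  0.82  0.66  1.66 -0.63  0.88  0.01]
shift [-0.0001 -0.0017  0.0004] spin 0.0001
```

View pics/s3.png

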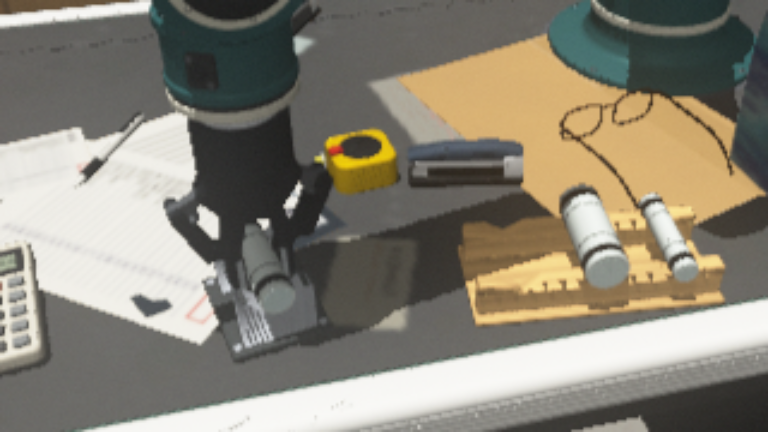

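The barrel lies in the V at crop (265,270), with the other two still in their notches and the bystanders in place. The force is about 12 N, so I press slightly more.

{"op": "play_rows", "data": {"increments": [[[0,-0.0003,0.0006],0,0],[[0,-0.0003,0.0006],0,0],[[0,-0.0003,0.0006],0,0],[[0,-0.0003,0.0006],0,0],[[0,-0.0003,0.0006],0,0]]}}

```text
clock: 15.1
position: [0.5022, -0.4291, 0.03]
orientation: [3.062, 0.696, 0.001]
force: [-2.5, 2.0, 14.0]
finger_gap: 0.0284
grip_force: 60.9
```

```bash
python3 - <<'E'
from h import *
for i in range(4):
    p,d=eyes.capture("wrist");s=sensors.get_obs();print(np.round(s["force"],1),np.round(s["ft_torque"],2))
ci=eyes.camera_info("wrist");c=s["position"][:2];a=np.radians(25.6)
m=np.zeros(d.shape,bool);m[100:290,180:380]=True
q=cloud(ci,d,m,True);u=(q[:,:2]-c)@[np.cos(a),np.sin(a)];v=(q[:,:2]-c)@[-np.sin(a),np.cos(a)]
k=(q[:,2]>.061)&(abs(v)<.012)&(abs(u)<.06);print("barrel end",np.percentile(u[k],[99,99.7]).round(4),"ztop",[np.percentile(q[k&(u>x)&(u<x+.015),2],90).round(4) for x in(0,.015,.03)])
k=(q[:,2]>.044)&(q[:,2]<.056)&(abs(v)>.018)&(abs(v)<.033)&(u>.015)&(u<.06);print("support u",np.percentile(u[k],[1,99,99.7]).round(4))
k=(q[:,2]>.004)&(q[:,2]<.012)&(abs(v)<.04)&(u>.02)&(u<.06);print("plate u",np.percentile(u[k],[99,99.7]).round(4))
E
```

```text
[-1.9  2.3 13.5] [0.31 0.42 0.05]
[-1.9  1.7 14.4] [0.33 0.47 0.03]
[-2.1  2.6 15.4] [0.36 0.47 0.05]
[-2.7  1.2 14.9] [0.31 0.46 0.04]
barrel end [0.0499 0.0501] ztop [np.float64(0.0663), np.float64(0.0667), np.float64(0.0671)]
support u [0.0267 0.0467 0.0468]
plate u [0.0536 0.0537]
```

Wrist moments and side forces are consistent with an even load on both supports and both faces. The push is about 15 N and the barrel is centred within about 1 mm. Handing in.

```bash
python3 -c "
from bench import robot
print(robot.sign_off())"
```

```text
the job is handed in; nothing more can be done
None
```

The middle-sized barrel is in the V-block, centred to within about 1 mm and still gripped, pressed down with about 15 N so that it bears on both faces; the other barrels and the bystanders looked undisturbed, and the job was handed in at about 15 s.

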